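# Open the lever press and tip the longest sleeve into its feed lane

### The job

Get the pencil press ready for its next part, only by pushing: first push the press's long handle, left leaning towards the robot, all the way back up to its stop, then push the longest of the three standing sleeves over, away from the robot, so that it lies down flat in its own lane of the wooden feed rack. Leave the two shorter sleeves standing where they are, do not pick anything up, and do not disturb the other things on the bench.

Things in the scene. Friction and masses are not known exactly. Their poses are not given: they have to be found in the camera images.
- press: Fixed dark cast iron lever press, about 200 mm deep (x) by 120 mm wide (y), head top 135 mm above the table, hinge cheeks to 175 mm. Origin: centre of its underside. Its x axis points from its front (robot side) to its back, z up; its yaw is within 0.3 rad of the world's. The handle swings in its x-z plane, y = 0.
- handle (a joint): Angle of the chrome press handle, rad: 0 leans 60 degrees (1.047 rad) from vertical towards the press's front (-x of the press); it grows as the handle is pushed up and back; 1.047 is vertical and 1.15 is the stop, just past vertical. Starts between 0 and 0.3. Friction holds it where it is left; at the knob about 2 to 8 N of horizontal push moves it.
- handle_knob (a point): Centre of the black ball knob, 30 mm across, at the end of the chrome handle (bar 12 mm thick), 175 mm from the hinge.
- handle_hinge (a point): Centre of the handle's hinge, 155 mm above the table; hinge axis is the press's y axis.
- rack: Fixed wooden feed rack, 170 x 170 mm, 20 mm high over its lane walls. Origin: centre of its underside; x runs along the lanes, away from the robot, z up; yaw within 0.3 rad of the world's. Three parallel lanes at y = -60, 0 and +60 mm: floor 10 mm above the table, walls and end stops 10 mm above it, 26 mm wide and 150 mm long inside. A sleeve stands in each lane, axis at about x = -58 mm; the lane beyond it is free.
- sleeve_long: The longest brushed silver lead sleeve, a loose cylinder 22 mm in diameter and 110 mm long, 60 to 130 g, standing at the start of one of the lanes (which lane varies). Origin: centre of its lower end face (10 mm above the table); z along its length, up as it stands. Pushed near its top it tips over without sliding and falls by itself once leaning about 12 degrees.
- sleeve_long_mid (a point): Middle of the longest sleeve's length, 55 mm from its lower end, on its axis.
- sleeve_mid: Middle-length silver sleeve, 22 mm in diameter, 80 mm long, loose, standing in another lane. Origin: centre of its lower end; z along its length. To be left standing.
- sleeve_short: Shortest silver sleeve, 22 mm in diameter, 60 mm long, loose, standing in the remaining lane. Origin: centre of its lower end; z along its length. To be left standing.
- barrel_half: Bystander: green plastic pencil barrel half, a half tube 125 mm long, 33 mm wide, 20 mm high, lying beside the rack. Origin: about its axis, 3.5 mm above the table.
- jar: Bystander: open round glass jar with cork bottom, 68 mm in diameter, 85 mm high, behind the rack. Origin: centre of its underside.
- tweezer_block: Bystander: steel block 60 x 45 x 35 mm with two tweezers standing in it, 102 mm high in all, to the left (+y) of the press. Origin: centre of its underside.
- screwdriver: Bystander: screwdriver, 150 mm long, lying between rack and press, roughly along x.
- ferrule: Bystander: brass ring, 28 mm across and 20 mm high, on the table towards the robot. Origin: centre of its underside.

How it is judged:
By the outcome, as a careful person would: the job done as asked, in the order asked, and still so for the second after the job is handed in, with the robot touching nothing.
It also fails if it takes over 45 s, if anything falls off the work surface, if the arm or the gripper's body presses on something with over 40 N, if the wrist force passes 120 N, or if a joint passes its speed limit or range.

### The arm

A 7-joint arm with a two-finger parallel gripper is mounted at the origin on the work surface. World frame = base frame: x ahead of the robot, y to its left, z up, the work surface at z = 0. Lengths are in m, angles in rad, forces in N, time in s.
With the tool pointing down it reaches from about 0.425 to 0.875 m from the base axis. Payload 4.7 kg.
Tool frame: the origin (TCP) lies on the centre line of the jaws, within the pads' length; the fingertips stand 14 mm ahead of it and the grasp point (between the pads) lies 5 mm behind it; z points along the fingers, y is the direction in which the jaws open and shut (so a half turn about z gives the same grasp; the last joint's range is limited). The gripper opens to 87 mm and grips with 3 to 60 N. Pads are 19 mm wide; open, the fingers measure 117 mm over their backs; the gripper's body (75 mm by 190 mm) begins 51 mm behind the grasp point.
Start: joints at [-1.092, 0.321, -0.07, 1.45, 0.023, 1.371, -0.057], TCP at [0.291, 0.581, 0.237] pointing down, gripper open.
Joint ranges: [-2.86, 2.86], [-0.3, 2.09], [-1.38, 1.24], [0.06, 2.45], [-1.56, 4.7], [0.09, 2.05], [-2.69, 2.69]. Speed limits (rad/s): [2.57, 2.57, 3.14, 3.14, 3.14, 3.14, 3.14].

### API

Orientations are given as a rotation vector (axis times angle).
In Python, from bench import ctrl gives the robot as it stands. The module is installed in compiled form; this text tells all that it offers.
- The arm moves only by the tool step_arm, never from a script. Its argument "plan" is a list of rows, each a list of 3 entries, a list of its own where there are three numbers: the turn, a rotation vector about the tool's x, y, z in rad, then the shift along the tool's x, y, z in m, then the closure in counts, from 0 (fully open) to 255 (shut). In form: [[[rx, ry, rz], [x, y, z], hand], ...]. A call has exactly 10 rows; each row is the pose to reach, as a shift and turn from the pose commanded when the call began, along the tool's axes at that moment; what a row does not reach only later rows make up. A row lasts 1/8 s, in which the tool goes at most 62.5 mm and 10.7 degrees, less where a joint would pass 70% of its speed; a pose out of reach is approached as far as the arm can. A call with a gripper value outside its range is refused whole. The fingers move at their own pace and stop on an object; "squeeze" is the grip in N (left out, the last holds). Time passes only in rows, so rows that repeat a pose let the fingers close, or fill a call up. It gives the time, the measured TCP pose, the force and the opening at its end, in the units of the state.
- ctrl.get_state(): the state, without advancing time (a new reading comes with each control period).
- ctrl.get_image(name): name is "side" or "top"; returns the picture (420x560x3 uint8, red, green, blue); there is no depth.
- ctrl.calibration(name): a dict with "fov_y" (degrees; the focal length in pixels is half the picture's height over the tangent of half this angle, whatever the lens; pixels are square), "cx", "cy" (the principal point, pixels), "rvec" (rotation vector, rad) and "tvec" (3), from world to camera coordinates, as OpenCV has them. Camera axes: x right, y down, z forward; pixel columns grow to the right and rows downward; lengths in m; the calibration is good to about 2 mm. A picture is of the moment at which its call begins. calibration takes no time and is no camera call.
- ctrl.close_job(): hands the job in, once; it reports no verdict.
Trained networks look in the newest picture that a camera, given by its name, has taken for a name from the list of things; names that differ only in an ending like _2 or _b are one class to them, and where a whole thing is asked for, a point or a joint stands for the part that bears it (a point fixed in the world has none). Each returns a list of dicts, best first, with "score" (0 to 1); they miss things now and then, are a little off and sometimes report something else, mostly with a low value. They report only what shows in the picture. A call takes as long as a camera call.
- ctrl.cut_out(camera, label): "pixels" (420x560 bool, what is visible of it) and "rect" ([left, top, width, height] in pixels, round what is visible of it).
The state is a dict: "time": time; "joint_positions": joint angles; "qd": joint speeds; "joint_torque": joint torques, N m; "position": TCP position; "tool_rot": TCP orientation; "ft_force": force on the tool from outside, world axes, zero at the start; "torque": the same for the moment, N m; "grip_width": opening from 0.0 (shut) to 1.0 (fully open).
Only numpy, scipy, OpenCV 4.12 (cv2) and the standard library are available. Lean on these libraries where they do the work, as an engineer would, in place of code of your own. Each camera call takes 0.05 s, during which the arm holds its last target.

## Working session

There is one attempt and no reset: what is moved stays moved. The work goes in short steps, Python scripts to look and compute and a tool call to move; the robot and the scene stay as the last step left them, time stands still between calls to the robot, and variables do not carry over. Pictures are saved under pics/ and viewed, and the job is handed in when it is done.

Besides the shell and the picture viewer there is one more tool, called as a command line: name --argument value ..., lists and objects as JSON in quotes. step_arm: Moves the arm, as the interface text tells. Its arguments: {"type":"object","properties":{"plan":{"type":"array"},"squeeze":{"type":"number"}},"required":["plan"]}

```bash
mkdir -p pics; python3 - <<'E'
from bench import ctrl
import cv2, numpy as np
s=ctrl.get_state(); print(s['time'],s['position'],s['tool_rot'],s['grip_width'])
for n in ['side','top']:
    im=ctrl.get_image(n); cv2.imwrite(f'pics/{n}0.png',im[:,:,::-1])
    c=ctrl.calibration(n); print(n,c)
    for l in ['handle_knob','press','rack','sleeve_long','sleeve_mid','sleeve_short','handle','jar','tweezer_block']:
        r=ctrl.cut_out(n,l)
        print(l,[(round(d['score'],2),d['rect'],[round(v) for v in np.argwhere(d['pixels']).mean(0)[::-1]]) for d in r[:2]])
print(ctrl.get_state()['time'])
E
```

```text
0.0 [0.29118176 0.58055438 0.23548607] [-7.23461354e-01 -3.05684471e+00  2.88060942e-03] 1.0024455190766803
side {'fov_y': 48.53169252096325, 'cx': 282.97757747804434, 'cy': 200.99691323768542, 'rvec': array([ 2.05681463, -0.64876263,  0.32964839]), 'tvec': array([-0.47630702,  0.33849151,  0.85612292])}
handle_knob [(0.78, [201.0, 128.8, 61.2, 36.8], [225, 145])]
press [(0.81, [200.1, 129.0, 98.0, 107.8], [255, 195]), (0.41, [320.8, 281.1, 15.2, 47.0], [329, 304])]
rack [(0.9, [267.3, 260.8, 107.4, 77.6], [323, 297])]
sleeve_long [(0.76, [323.5, 282.0, 10.6, 48.2], [329, 304])]
sleeve_mid [(0.55, [276.0, 268.3, 12.6, 31.6], [284, 284])]
sleeve_short [(0.62, [299.0, 287.5, 10.4, 26.6], [305, 300])]
handle [(0.76, [202.4, 126.7, 61.0, 38.0], [226, 145])]
jar [(0.72, [344.7, 236.2, 32.5, 46.1], [360, 256])]
tweezer_block []
top {'fov_y': 45.83879148599683, 'cx': 282.9648501627887, 'cy': 213.60193620879448, 'rvec': array([ 2.05831603, -2.14893788,  0.23619994]), 'tvec': array([0.05933721, 0.60770996, 1.29812046])}
handle_knob [(0.81, [185.0, 185.0, 36.0, 56.0], [203, 214])]
press [(0.71, [186.7, 171.5, 61.7, 80.3], [218, 212])]
rack [(0.87, [310.1, 187.7, 73.7, 74.1], [344, 224]), (0.39, [326.5, 245.0, 10.9, 9.2], [332, 247])]
sleeve_long [(0.57, [367.3, 226.1, 15.4, 20.1], [374, 234])]
sleeve_mid [(0.59, [171.8, 198.7, 18.0, 21.5], [182, 208]), (0.45, [329.3, 243.3, 4.9, 12.2], [332, 247])]
sleeve_short [(0.45, [347.1, 234.8, 8.5, 8.3], [352, 241])]
handle [(0.65, [184.6, 185.2, 38.4, 56.3], [202, 214]), (0.55, [347.9, 235.6, 7.0, 12.3], [352, 241])]
jar [(0.57, [322.7, 162.6, 25.4, 28.7], [335, 178]), (0.57, [307.3, 185.6, 77.7, 76.5], [344, 224])]
tweezer_block [(0.77, [172.0, 197.8, 18.6, 22.7], [182, 208])]
1.0
```

```bash
python3 - <<'E'
import cv2
a=cv2.imread('pics/side0.png'); b=cv2.imread('pics/top0.png')
cv2.imwrite('pics/side0z.png',cv2.resize(a[90:350,150:430],None,fx=2.3,fy=2.3,interpolation=cv2.INTER_CUBIC))
cv2.imwrite('pics/top0z.png',cv2.resize(b[130:300,150:410],None,fx=3,fy=3,interpolation=cv2.INTER_CUBIC))
E
```

```text
(no output)
```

View pics/side0.png

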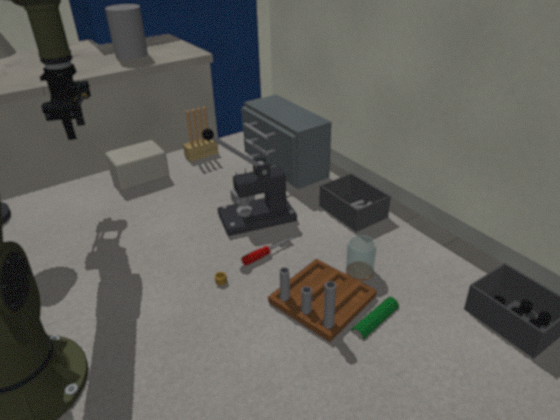

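View pics/side0z.png

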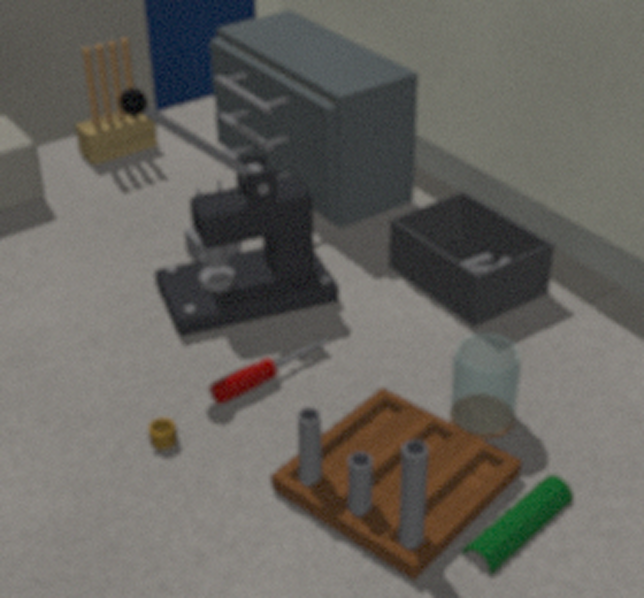

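View pics/top0.png

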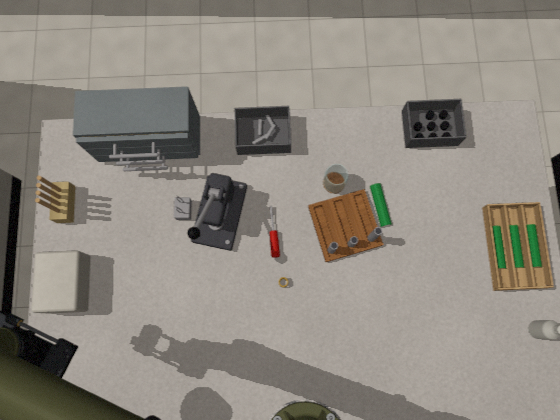

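View pics/top0z.png

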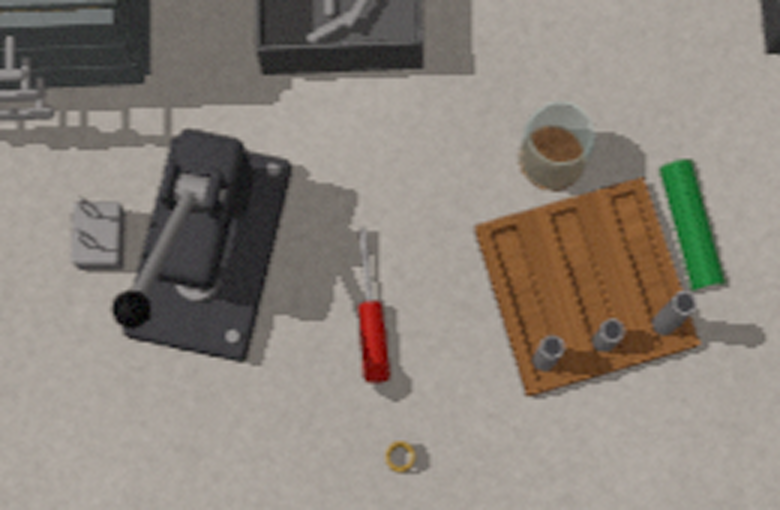

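The knob is at about (207,134) in the side view and (194,233) in the top view. The longest sleeve is the rightmost one, with its top at (330,285) side and (378,231) top. Next I triangulate.

```bash
cat > h.py <<'E'
import cv2, numpy as np
from bench import ctrl
def cam(n):
    c=ctrl.calibration(n); R=cv2.Rodrigues(c['rvec'])[0]; f=210/np.tan(np.radians(c['fov_y']/2))
    K=np.array([[f,0,c['cx']],[0,f,c['cy']],[0,0,1]]); return K,R,np.array(c['tvec']).reshape(3,1)
def tri(s,t):
    P=[K@np.hstack([R,T]) for K,R,T in (cam('side'),cam('top'))]
    X=cv2.triangulatePoints(P[0],P[1],np.array(s,float),np.array(t,float)).ravel(); X=X[:3]/X[3]
    e=[np.round(proj(n,X)-p,1) for n,p in(('side',s),('top',t))]
    return X,e
def proj(n,X):
    K,R,T=cam(n); p=K@(R@np.reshape(X,(3,1))+T); return (p[:2]/p[2]).ravel()
def onz(n,p,z):
    K,R,T=cam(n); d=R.T@np.linalg.inv(K)@np.array([p[0],p[1],1.]); o=(-R.T@T).ravel(); return o+d*(z-o[2])/d[2]
E
python3 - <<'E'
from h import *
np.set_printoptions(precision=4,suppress=True)
a=lambda x,y:(x/2.3+150,y/2.3+90)
b=lambda x,y:(x/3+150,y/3+130)
for n,s,t in [('knob',(132,101),(131,309)),('hinge',(258,180),(195,187)),('longtop',(414,449),(684,302)),('midtop',(310,415),(552,347)),('shorttop',(361,460),(611,330))]:
    print(n,*tri(a(*s),b(*t)))
cs=[onz('top',b(*p),.02) for p in [(477,226),(642,180),(698,343),(529,395)]]
for c in cs: print(c)
print('c',np.mean(cs,0))
print('yaw', [np.arctan2(*(d[1::-1])) for d in (cs[0]-cs[3],cs[1]-cs[2])], [np.linalg.norm(cs[i]-cs[i-1]) for i in range(4)])
print('sd rack', [onz('side',a(*p),.02) for p in [(275,478),(384,390),(522,462),(418,565)]])
print('press base', [onz('top',b(*p),.02) for p in [(124,335),(243,360),(291,158)]])
print('tw',onz('top',b(97,235),.035), 'jar',onz('top',b(560,125),.085))
print('tweezer tops',onz('top',b(90,205),.1),onz('top',b(90,240),.1))
E
```

```text
knob [0.5274 0.2425 0.2704] [array([-0.2,  0.1]), array([ 0.1, -0.2])]
hinge [0.6563 0.2082 0.1494] [array([-0.2,  0.1]), array([ 0.1, -0.2])]
longtop [ 0.5425 -0.2146  0.1153] [array([-0.2,  0.1]), array([ 0.1, -0.1])]
midtop [ 0.5134 -0.1     0.086 ] [array([-0.8,  0.2]), array([ 0.2, -0.6])]
shorttop [ 0.5296 -0.1567  0.0651] [array([-0.7,  0.2]), array([ 0.2, -0.5])]
[ 0.6416 -0.0426  0.02  ]
[ 0.68   -0.2032  0.02  ]
[ 0.52   -0.2431  0.02  ]
[ 0.4781 -0.0821  0.02  ]
c [ 0.5799 -0.1428  0.02  ]
yaw [np.float64(0.2370853143272919), np.float64(0.2443829506585584)] [np.float64(0.16820602267178827), np.float64(0.1651629096443665), np.float64(0.1649382751665278), np.float64(0.16639223680540755)]
sd rack [array([ 0.4801, -0.0915,  0.02  ]), array([ 0.6419, -0.0499,  0.02  ]), array([ 0.6827, -0.2102,  0.02  ]), array([ 0.5227, -0.25  ,  0.02  ])]
press base [array([0.5508, 0.2941, 0.02  ]), array([0.5223, 0.1829, 0.02  ]), array([0.7167, 0.1328, 0.02  ])]
tw [0.6448 0.3166 0.035 ] jar [ 0.7183 -0.1203  0.085 ]
tweezer tops [0.6569 0.3098 0.1   ] [0.6244 0.3097 0.1   ]
```

```bash
cat >> h.py <<'E'
def rel(target, xang, p0=None, r0=None):
    "target world pos, world angle of tool x (tool down) -> (turn, shift) in current tool axes"
    from scipy.spatial.transform import Rotation as Ro
    s=ctrl.get_state(); p0=s['position'] if p0 is None else p0; r=Ro.from_rotvec(s['tool_rot'] if r0 is None else r0)
    c,k=np.cos(xang),np.sin(xang)
    Rt=Ro.from_matrix(np.array([[c,k,0],[k,-c,0],[0,0,-1]]))
    return np.round((r.inv()*Rt).as_rotvec(),3), np.round(r.inv().apply(np.array(target)-p0),4)
E
python3 - <<'E'
from h import *
a=-.253; u=np.array([np.cos(a),np.sin(a),0]); k=np.array([.5274,.2425,.275])
p0=np.array([.291,.581,.237])
print(rel(k-.06*u,a+np.pi,p0)); print(rel(p0+[0,0,.04],a+np.pi,p0))
E
```

```text
(array([ 0.   ,  0.   , -0.212]), array([-0.3044, -0.2093, -0.038 ]))
(array([ 0.   ,  0.   , -0.212]), array([-0.  ,  0.  , -0.04]))
```

step_arm --plan '[[[0,0,0],[0,0,-0.038],255],[[0,0,-0.05],[-0.045,-0.031,-0.04],255],[[0,0,-0.1],[-0.09,-0.062,-0.04],255],[[0,0,-0.15],[-0.135,-0.093,-0.04],255],[[0,0,-0.212],[-0.18,-0.124,-0.04],255],[[0,0,-0.212],[-0.225,-0.155,-0.038],255],[[0,0,-0.212],[-0.265,-0.182,-0.038],255],[[0,0,-0.212],[-0.304,-0.209,-0.038],255],[[0,0,-0.212],[-0.304,-0.209,-0.038],255],[[0,0,-0.212],[-0.304,-0.209,-0.038],255]]' --squeeze 10

```text
time: 2.25
position: [0.4691, 0.2587, 0.2747]
tool_rot: [-0.395, -3.116, -0.001]
ft_force: [-0.1, 0.5, 0.5]
grip_width: 0.022
```

```bash
python3 - <<'E'
from h import *
s=ctrl.get_state(); print(s['time'],s['position'],s['tool_rot'],s['ft_force'],s['grip_width'])
a=cv2.cvtColor(ctrl.get_image('side'),4); b=cv2.cvtColor(ctrl.get_image('top'),4)
cv2.imwrite('pics/c1.png',np.hstack([cv2.resize(a[90:290,130:330],(400,400)),cv2.resize(b[130:330,130:330],(400,400))]))
E
```

```text
2.25 [0.46909992 0.25867821 0.27471205] [-3.95434051e-01 -3.11635138e+00 -1.49534920e-03] [-0.05335666  0.50474969  0.52461869] 0.022358290832188047
```

View pics/c1.png

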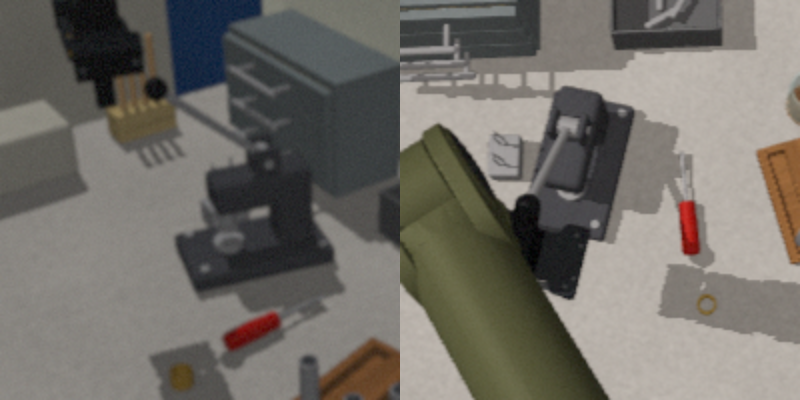

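The closed fingertips are just in front of the knob at the same height, with no contact yet. Next I push along the knob's arc.

step_arm --plan '[[[0,0,0],[-0.018,0,0],255],[[0,0,0],[-0.03,0,0],255],[[0,0,0],[-0.04,0,-0.004],255],[[0,0,0],[-0.05,0,-0.012],255],[[0,0,0],[-0.06,0,-0.02],255],[[0,0,0],[-0.07,0,-0.028],255],[[0,0,0],[-0.08,0,-0.033],255],[[0,0,0],[-0.09,0,-0.039],255],[[0,0,0],[-0.1,0,-0.044],255],[[0,0,0],[-0.1,0,-0.044],255]]'

```text
time: 3.6
position: [0.5669, 0.2328, 0.3194]
tool_rot: [0.397, 3.116, 0.001]
ft_force: [-0.9, 0.0, 0.8]
grip_width: 0.004
```

```bash
python3 - <<'E'
from h import *
s=ctrl.get_state(); print(s['time'],s['position'],s['tool_rot'],s['ft_force'],s['grip_width'])
a=cv2.cvtColor(ctrl.get_image('side'),4); b=cv2.cvtColor(ctrl.get_image('top'),4)
cv2.imwrite('pics/c2.png',np.hstack([cv2.resize(a[90:290,130:330],(400,400)),cv2.resize(b[130:330,130:330],(400,400))]))
E
```

```text
3.6 [0.5669286  0.23282912 0.31935559] [3.96832697e-01 3.11605130e+00 6.66665517e-04] [-0.86848426  0.02554789  0.81594053] 0.004038149328012893
```

View pics/c2.png

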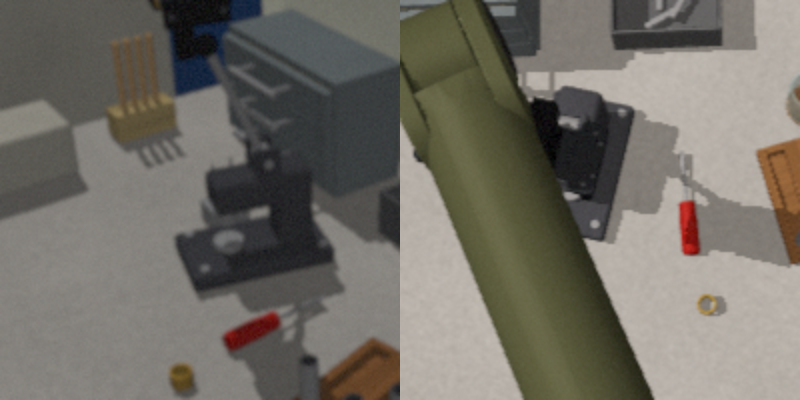

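The handle follows: the bar is much steeper and the knob sits against the fingers at about (205,50) in the left half. I keep pushing.

step_arm --plan '[[[0,0,0],[-0.01,0,-0.004],255],[[0,0,0],[-0.02,0,-0.007],255],[[0,0,0],[-0.03,0,-0.01],255],[[0,0,0],[-0.039,0,-0.012],255],[[0,0,0],[-0.047,0,-0.013],255],[[0,0,0],[-0.055,0,-0.013],255],[[0,0,0],[-0.062,0,-0.013],255],[[0,0,0],[-0.068,0,-0.013],255],[[0,0,0],[-0.073,0,-0.013],255],[[0,0,0],[-0.076,0,-0.013],255]]'

```text
time: 4.95
position: [0.6402, 0.2138, 0.3315]
tool_rot: [0.396, 3.116, -0.0]
ft_force: [-1.4, 0.0, 1.4]
grip_width: 0.008
```

step_arm --plan '[[[0,0,0],[-0.001,0,0],255],[[0,0,0],[-0.002,0,0],255],[[0,0,0],[-0.003,0,0],255],[[0,0,0],[-0.004,0,0],255],[[0,0,0],[-0.005,0,0],255],[[0,0,0],[-0.006,0,0],255],[[0,0,0],[-0.006,0,0],255],[[0,0,0],[-0.006,0,0],255],[[0,0,0],[-0.006,0,0],255],[[0,0,0],[-0.006,0,0],255]]'

```text
time: 6.2
position: [0.6457, 0.2124, 0.3316]
tool_rot: [0.396, 3.116, 0.0]
ft_force: [-1.8, -0.4, 0.9]
grip_width: 0.002
```

```bash
python3 - <<'E'
from h import *
s=ctrl.get_state(); print(s['time'],s['position'],s['tool_rot'],s['ft_force'],s['grip_width'])
a=cv2.cvtColor(ctrl.get_image('side'),4); 
cv2.imwrite('pics/c3.png',cv2.resize(a[50:250,150:350],(600,600)))
E
```

```text
6.2 [0.64573952 0.21238517 0.33158903] [3.96093484e-01 3.11626051e+00 4.93953119e-05] [-1.77930806 -0.44271099  0.88736234] 0.0018110431601530237
```

View pics/c3.png

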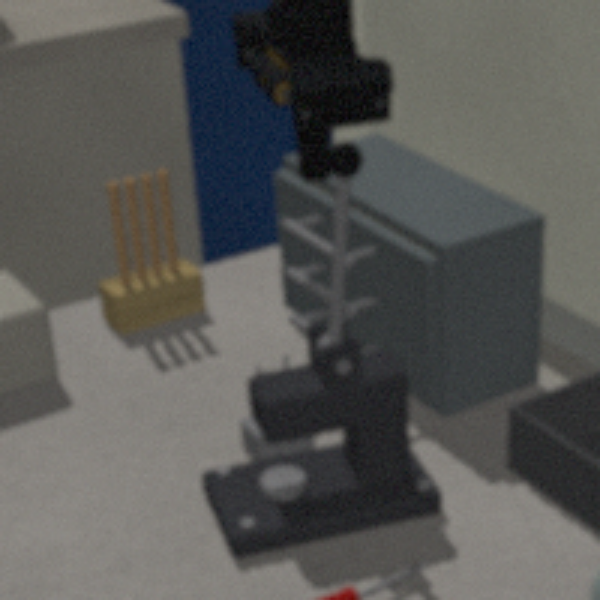

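The handle is close to vertical, but the force hasn't risen, so it isn't at the stop. I go on in small steps.

step_arm --plan '[[[0,0,0],[-0.0005,0,0],255],[[0,0,0],[-0.001,0,0],255],[[0,0,0],[-0.0015,0,0],255],[[0,0,0],[-0.002,0,0],255],[[0,0,0],[-0.0025,0,0],255],[[0,0,0],[-0.003,0,0],255],[[0,0,0],[-0.0035,0,0],255],[[0,0,0],[-0.004,0,0],255],[[0,0,0],[-0.0045,0,0],255],[[0,0,0],[-0.005,0,0],255]]'

```text
time: 7.5
position: [0.6473, 0.2121, 0.3315]
tool_rot: [-0.393, -3.11, 0.001]
ft_force: [-12.6, -0.2, 4.1]
grip_width: 0.002
```

step_arm --plan '[[[0,0,0],[-0.0005,0,0],255],[[0,0,0],[-0.001,0,0],255],[[0,0,0],[-0.0015,0,0],255],[[0,0,0],[-0.002,0,0],255],[[0,0,0],[-0.0025,0,0],255],[[0,0,0],[-0.003,0,0],255],[[0,0,0],[-0.003,0,0],255],[[0,0,0],[-0.003,0,0],255],[[0,0,0],[-0.003,0,0],255],[[0,0,0],[-0.003,0,0],255]]'

```text
time: 8.75
position: [0.6476, 0.212, 0.3315]
tool_rot: [-0.39, -3.104, 0.002]
ft_force: [-19.4, -1.2, 6.3]
grip_width: 0.008
```

The push reads about 19 N with no further motion, so the handle is on its stop. I back off and check.

step_arm --plan '[[[0,0,0],[0.01,0,0],255],[[0,0,0],[0.025,0,0],255],[[0,0,0],[0.05,0,0],255],[[0,0,0],[0.08,0,0],255],[[0,0,0],[0.11,0,0],255],[[0,0,0],[0.14,0,0],255],[[0,0,0],[0.17,0,0],255],[[0,0,0],[0.18,0,0],255],[[0,0,0],[0.18,0,0],255],[[0,0,0],[0.18,0,0],255]]'

```text
time: 10.0
position: [0.4802, 0.2548, 0.3315]
tool_rot: [0.398, 3.115, -0.0]
ft_force: [0.5, -0.3, 0.5]
grip_width: 0.005
```

```bash
python3 - <<'E'
from h import *
np.set_printoptions(precision=4,suppress=True)
s=ctrl.get_state(); print(s['time'],s['position'],s['tool_rot'],s['ft_force'],s['grip_width'])
a=cv2.cvtColor(ctrl.get_image('side'),4); b=cv2.cvtColor(ctrl.get_image('top'),4)
cv2.imwrite('pics/c4.png',np.hstack([cv2.resize(a[60:260,150:350],(400,400)),cv2.resize(b[130:330,130:330],(400,400))]))
th=-.103; a=-.253;u=np.array([np.cos(a),np.sin(a),0])
for th in(-.103,0,.1): print(th,[proj(n,np.array([.6563,.2082,.152])-.175*np.sin(th)*u+[0,0,.175*np.cos(th)]) for n in('side','top')])
A=.245; v=np.array([np.cos(A),np.sin(A),0]); L=np.array([.541,-.2165,.30]); 
print(rel(L-.065*v,A+np.pi))
E
```

```text
10.0 [0.4802 0.2548 0.3315] [ 0.3982  3.1153 -0.0001] [ 0.4934 -0.3464  0.5158] 0.005454791588643792
-0.103 [array([265.8238, 103.3582]), array([206.2667, 164.2232])]
0 [array([258.7806, 104.0324]), array([204.2771, 171.5155])]
0.1 [array([251.9168, 105.392 ]), array([202.4566, 178.8835])]
(array([-0.   ,  0.   , -0.499]), array([-0.1205, -0.4719,  0.0315]))
```

View pics/c4.png

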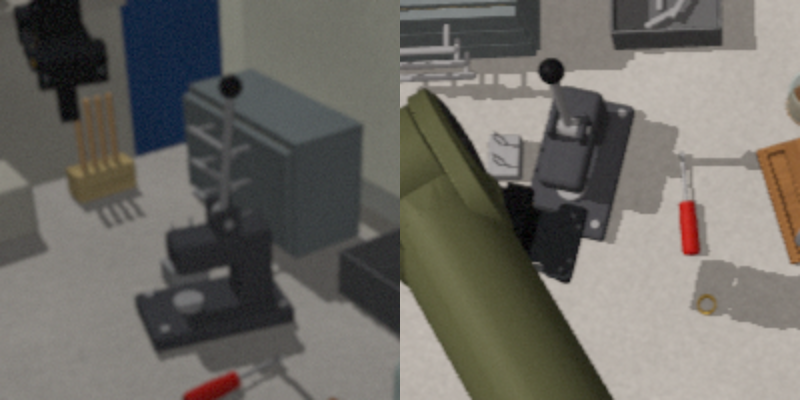

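Both views put the knob on the predicted stop position: (265.5,103.5) in side and (205.5,165.5) in top. Now I go over to the long sleeve.

step_arm --plan '[[[0,0,-0.06],[-0.013,-0.052,0],255],[[0,0,-0.12],[-0.027,-0.105,0.005],255],[[0,0,-0.18],[-0.04,-0.157,0.01],255],[[0,0,-0.25],[-0.054,-0.21,0.015],255],[[0,0,-0.31],[-0.067,-0.262,0.02],255],[[0,0,-0.38],[-0.08,-0.315,0.025],255],[[0,0,-0.44],[-0.094,-0.367,0.03],255],[[0,0,-0.5],[-0.107,-0.42,0.0315],255],[[0,0,-0.5],[-0.1205,-0.472,0.0315],255],[[0,0,-0.5],[-0.1205,-0.472,0.0315],255]]'

```text
time: 11.35
position: [0.4762, -0.2377, 0.3002]
tool_rot: [0.371, -3.119, 0.005]
ft_force: [0.4, -0.2, 0.9]
grip_width: 0.005
```

step_arm --plan '[[[0,0,0],[0,0,0.03],255],[[0,0,0],[0,0,0.06],255],[[0,0,0],[0,0,0.09],255],[[0,0,0],[0,0,0.12],255],[[0,0,0],[0,0,0.15],255],[[0,0,0],[0,0,0.17],255],[[0,0,0],[0,0,0.185],255],[[0,0,0],[0,0,0.19],255],[[0,0,0],[0,0,0.19],255],[[0,0,0],[0,0,0.19],255]]'

```text
time: 12.6
position: [0.4784, -0.2319, 0.1109]
tool_rot: [-0.387, 3.116, -0.001]
ft_force: [-0.1, -0.3, 0.4]
grip_width: 0.004
```

```bash
python3 - <<'E'
from h import *
np.set_printoptions(precision=4,suppress=True)
s=ctrl.get_state(); print(s['time'],s['position'],s['tool_rot'],s['ft_force'],s['grip_width'])
a=cv2.cvtColor(ctrl.get_image('side'),4); b=cv2.cvtColor(ctrl.get_image('top'),4)
cv2.imwrite('pics/c5.png',np.hstack([cv2.resize(a[200:360,230:430],(400,320)),cv2.resize(b[150:310,260:460],(400,320))]))
A=.245; v=np.array([np.cos(A),np.sin(A),0]); L=np.array([.541,-.2165,.11]); 
print(rel(L-.0205*v,A+np.pi))
E
```

```text
12.6 [ 0.4784 -0.2319  0.1109] [-0.3871  3.1162 -0.0007] [-0.1063 -0.2807  0.4273] 0.004057380531023401
(array([-0.001,  0.001,  0.002]), array([-0.044 , -0.0004,  0.0009]))
```

View pics/c5.png

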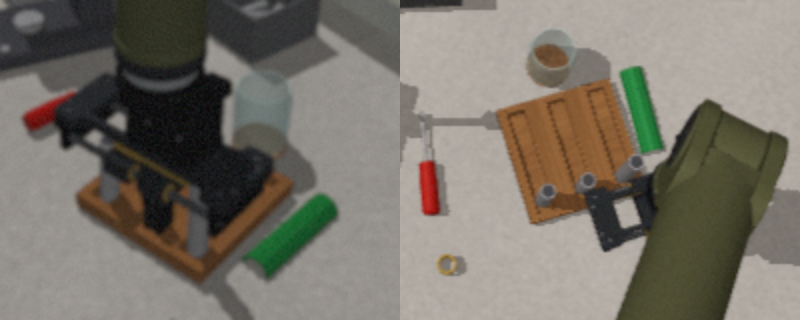

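All three sleeves are still standing and the gripper is in front of the long one, aligned with the lanes. I approach and tip it slowly.

step_arm --plan '[[[0,0,0],[-0.02,0,0],255],[[0,0,0],[-0.032,0,0],255],[[0,0,0],[-0.038,0,0],255],[[0,0,0],[-0.042,0,0],255],[[0,0,0],[-0.046,0,0],255],[[0,0,0],[-0.05,0,0],255],[[0,0,0],[-0.054,0,0],255],[[0,0,0],[-0.058,0,0],255],[[0,0,0],[-0.06,0,0],255],[[0,0,0],[-0.06,0,0],255]]'

```text
time: 13.95
position: [0.5361, -0.2169, 0.11]
tool_rot: [0.388, -3.118, 0.0]
ft_force: [-0.1, 0.7, -0.2]
grip_width: 0.004
```

```bash
python3 - <<'E'
from h import *
a=cv2.cvtColor(ctrl.get_image('side'),4); b=cv2.cvtColor(ctrl.get_image('top'),4)
cv2.imwrite('pics/c6.png',np.hstack([cv2.resize(a[200:360,230:430],(400,320)),cv2.resize(b[150:310,260:460],(400,320))]))
E
```

```text
(no output)
```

View pics/c6.png

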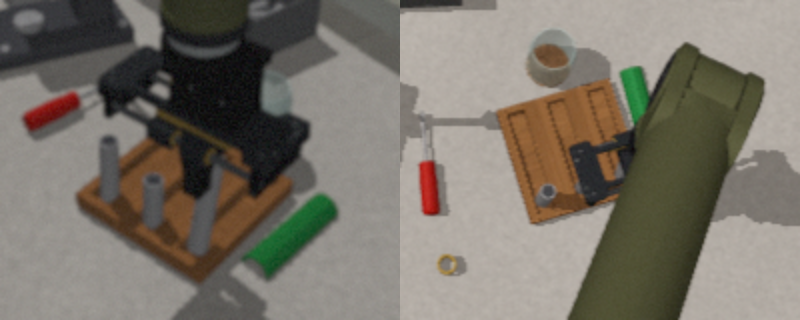

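The long sleeve is leaning away along its lane and its two neighbours are undisturbed. I push on past the tipping point.

step_arm --plan '[[[0,0,0],[-0.004,0,0],255],[[0,0,0],[-0.008,0,0],255],[[0,0,0],[-0.012,0,0],255],[[0,0,0],[-0.016,0,0],255],[[0,0,0],[-0.02,0,0],255],[[0,0,0],[-0.024,0,0],255],[[0,0,0],[-0.024,0,0],255],[[0,0,0],[-0.024,0,0],255],[[0,0,0],[-0.024,0,0],255],[[0,0,0],[-0.024,0,0],255]]'

```text
time: 15.3
position: [0.5591, -0.2112, 0.1101]
tool_rot: [-0.387, 3.118, 0.0]
ft_force: [-0.0, 0.6, -0.4]
grip_width: 0.005
```

```bash
python3 - <<'E'
from h import *
a=cv2.cvtColor(ctrl.get_image('side'),4)
cv2.imwrite('pics/c7.png',cv2.resize(a[200:360,230:430],(800,600)))
E
```

```text
(no output)
```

View pics/c7.png

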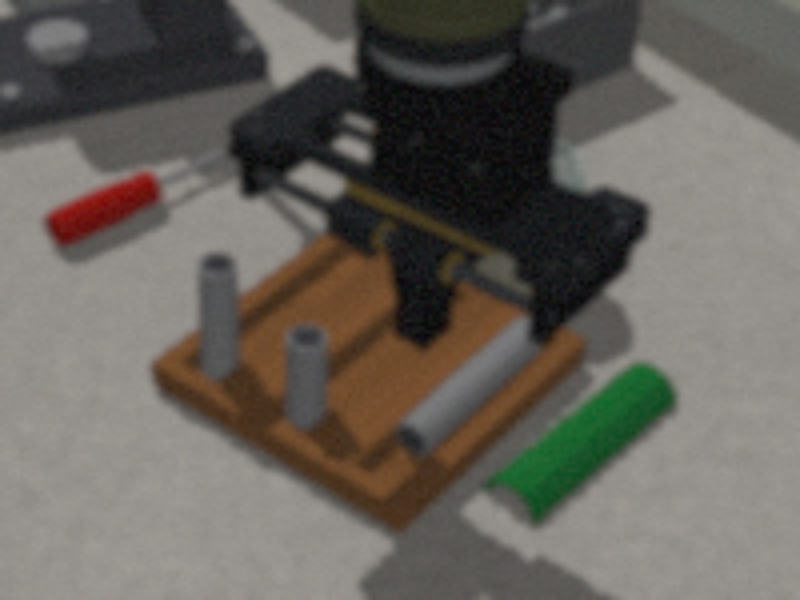

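The sleeve has fallen into its lane and the other two still stand. I raise the arm and move it clear.

step_arm --plan '[[[0,0,0],[0,0,-0.03],255],[[0,0,0],[0,0,-0.07],255],[[0,0,0],[0,0,-0.12],255],[[0,0,0],[0,0,-0.16],255],[[0,0,0],[0.02,0.04,-0.19],255],[[0,0,0],[0.03,0.08,-0.19],255],[[0,0,0],[0.05,0.12,-0.19],255],[[0,0,0],[0.06,0.17,-0.19],255],[[0,0,0],[0.07,0.2,-0.19],255],[[0,0,0],[0.07,0.2,-0.19],255]]'

```text
time: 16.6
position: [0.4416, -0.0322, 0.3003]
tool_rot: [-0.394, 3.116, 0.002]
ft_force: [0.4, -0.1, -0.6]
grip_width: 0.004
```

```bash
python3 - <<'E'
from h import *
s=ctrl.get_state(); print(s['time'],s['position'],s['ft_force'])
a=cv2.cvtColor(ctrl.get_image('side'),4); b=cv2.cvtColor(ctrl.get_image('top'),4)
cv2.imwrite('pics/c8.png',np.hstack([cv2.resize(a[80:340,180:440],(400,400)),cv2.resize(b[130:310,150:410],None,fx=400/260,fy=400/180)]))
cv2.imwrite('pics/c9.png',cv2.resize(b[130:310,150:410],None,fx=3,fy=3))
E
```

```text
16.6 [ 0.4415905  -0.03222348  0.30029701] [ 0.43115248 -0.05486401 -0.60973685]
```

View pics/c8.png

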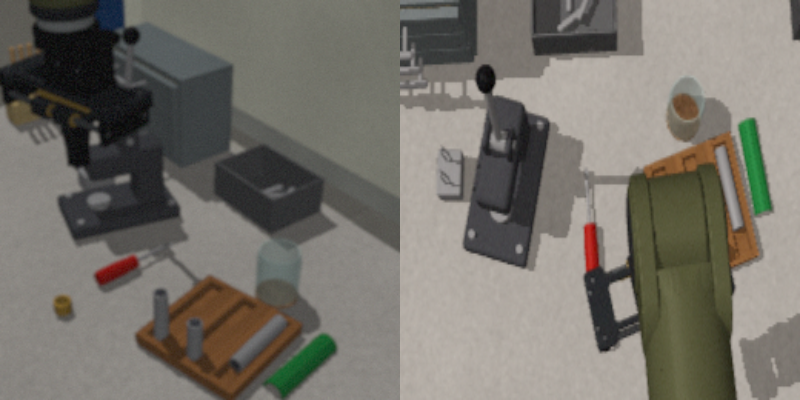

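View pics/c9.png

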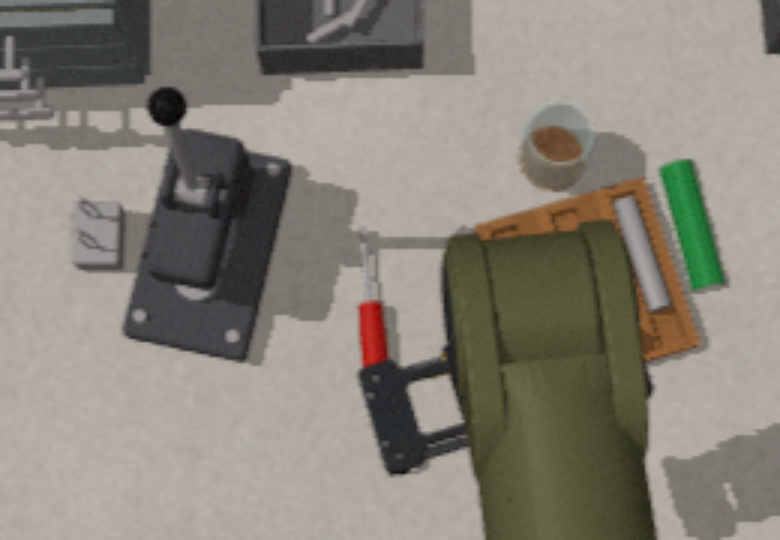

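The handle is at its stop, the long sleeve lies flat in its lane, the other two sleeves stand, and the bystanders are in place. The arm is clear, so I hand the job in.

```bash
python3 -c "
from bench import ctrl
print(ctrl.close_job())"
```

```text
the job is handed in; nothing more can be done
None
```

The press is ready for its next part, and I handed the job in at about 16.7 s of the 45 s allowed.

- **Handle:** I pushed it up along its arc with closed fingers until the force climbed to about 19 N with no further motion. After I backed off, the knob sat within about 1.5 pixels of where the stop position (1.15 rad) should put it in both camera views.
- **Long sleeve:** I tipped it away from the robot near its top, and it fell into its own lane. The last pictures show it lying flat there.
- **Everything else:** In the last side view, the two shorter sleeves are still standing. The jar, barrel half, screwdriver, ferrule and tweezer block look unmoved. The arm was raised clear, with force readings near zero.

No check failed, but there were two limits. The trained network's top-view labels for the sleeves were unreliable, so I located things from the pictures and triangulation, with measured heights about 5 mm low. In the last top view the arm hid part of the rack and the ferrule, so for the two standing sleeves and the ferrule I relied on the side view alone.

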